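# Refit the tube head on the bench mixer

## Robot

A 6-joint arm with a two-finger parallel gripper is mounted at the origin on a cart in front of the work surface, level with it; the furniture and walls round the work are solid. World frame = base frame: x ahead of the robot, y to its left, z up, the work surface at z = 0. Lengths are in m, angles in degrees, forces in N, time in s.
With the tool pointing down it reaches from about 0.275 to 0.725 m from the base axis. Payload 15.9 kg.
Tool frame: the origin (TCP) lies on the centre line of the jaws, within the pads' length; the fingertips stand 22 mm ahead of it and the grasp point (between the pads) lies 3 mm ahead of it (robot.tip_reach is the distance from the TCP to the fingertips, in m); z points along the fingers, y is the direction in which the jaws open and shut (so a half turn about z gives the same grasp; the last joint's range is limited). The gripper opens to 85 mm and grips with 20 to 120 N. Pads are 22 mm wide; open, the fingers measure 114 mm over their backs; the gripper's body (76 mm by 85 mm) begins 54 mm behind the grasp point. The pads swing forward as they close: fully open they stand 13 mm farther back than shut.
Start: joints at [67.208, 12.198, -1.971, 75.831, 0, 90], TCP at [0.194, 0.461, 0.253] pointing down, gripper open.
Joint ranges: [-170.91, 170.91], [-42.67, 98.43], [-65.05, 77.54], [-120.47, 116.71], [-90, 82.35], [-180, 180]. Speed limits (degrees/s): [108.29, 108.29, 136.94, 147.25, 180, 180].

## Interface

Orientations are given as a 3x3 rotation matrix whose columns are the frame's x, y, z axes.
In Python, from bench import robot, imaging, job, read_clock, read_joint_positions, read_joint_vel, read_joint_efforts, read_position, read_tool_rot, read_ft_force, read_wrist_torque, read_finger_gap gives the robot as it stands. The module is installed in compiled form; this text tells all that it offers. Calls block until the motion is done:
- robot.move_to(position, orientation): joint-space move of the TCP to a pose.
- robot.movel(position, attitude=None, velocity=0.15, threshold=None): straight line of the TCP; attitude=None keeps the orientation; velocity is the mean speed in m/s. With threshold (N) it stops when the force on the tool has changed by that much, and returns True; else False.
- robot.goto_joints(angles): joint-space move.
- robot.gripper_to(opening, squeeze=None): finger opening in m; squeeze is the grip in N (None keeps the last); returns when the fingers have stopped.
- robot.wait(seconds).
- robot.solve_ik(position, orientation): joint angles nearest the present ones, or None.
- imaging.grab_frame(name): name is "scene" or "top"; returns a dict with "img" (420x560x3 uint8, red, green, blue), "depth" (420x560 float32, m along the optical axis (not along the pixel's ray), 0 where there is no reading), "K" (3x3 intrinsics, pixels), "camera_from_world" (4x4, takes a point from world to camera coordinates). Camera axes: x right, y down, z forward; pixel columns grow to the right and rows downward; lengths in m; the calibration is good to about 2 mm. A picture is of the moment at which its call begins.
A pose or a line that the arm cannot do raises robot.Unreachable and nothing moves.
- job.job_done(): hands the job in, once; it reports no verdict.
Readings, each from a call of its own:
- read_clock(): time.
- read_joint_positions(): joint angles.
- read_joint_vel(): joint speeds.
- read_joint_efforts(): joint torques, N m.
- read_position(): TCP position.
- read_tool_rot(): TCP orientation.
- read_ft_force(): force on the tool from outside, world axes, zero at the start.
- read_wrist_torque(): the same for the moment, N m.
- read_finger_gap(): finger opening in m.
Only numpy, scipy, OpenCV 4.12 (cv2) and the standard library are available. Lean on these libraries where they do the work, as an engineer would, in place of code of your own. Each camera call takes 0.05 s, during which the arm holds its last target. There are 200 camera calls.

## Task

Put the tube head that fits back on the bench mixer: take the grey head with the D-shaped bore and the straight edge on its plate, turn it so that its flat matches the flat of the mixer's steel drive shaft, and lower it over the shaft until it sits fully down and level on the shaft's shoulder. Let it go there, and leave the other, all-round head where it lies.

Things in the scene. Friction and masses are not known exactly. Their poses are not given: they have to be found in the camera images.
- d_head: Loose grey head, 150 g. Plate 96 mm across (2-10 mm above underside), straight edge on -x side 34 mm from centre, 5 dark sockets. Hub up to 45 mm: 48 mm along x, outer flats 44 mm apart facing +-y (grip there above the plate). D bore right through: 37 mm dia, flat on -x side 7.5 mm from axis, parallel to the straight edge. Origin: underside centre on bore axis, z up. Lies on the left table.
- round_head: The other loose grey head, not to be used: plate 96 mm across, fully round, eight sockets, round hub 44 mm across and 45 mm high, round bore 22 mm. Origin: centre of its underside, z up. The two heads lie in two places on the left, either way round.
- shaft: Fixed upright steel shaft, does not turn: 32 mm dia, flat on -x side 5 mm from axis; 40 mm tall, top 14 mm tapers to an 18 mm nose that guides. Origin: axis at the shoulder (52 mm collar) the head sits on, z up. Fitted, the head's origin and x axis match these, with 2.5 mm and 10 deg play; half round it cannot go down. Grey drive plate 4 mm below shoulder, straight edge on -x side too.
- mixer: Bench mixer carrying the shaft at its middle, fixed on the right-hand table: white housing 140 x 140 mm, rounded edges, top 54 mm above its underside, rubber feet, black knob on its front (-x). Origin: centre of the underside; the shaft's shoulder lies 62 mm above it, at most 34 deg turned from it.

How it is judged:
By the outcome, as a careful person would: the job done as asked, in the order asked, and still so for the second after the job is handed in, with the robot touching nothing.
It also fails if it takes over 38 s, if anything falls off the work surface, if the arm or the gripper's body presses on something with over 40 N, if the wrist force passes 120 N, or if a joint passes its speed limit or range.

## Working session

There is one attempt and no reset: what is moved stays moved. The work goes in short steps, each a Python script; the robot and the scene stay as the last script left them, time stands still between calls to the robot, and variables do not carry over. Pictures are saved under pics/ and viewed, about 8 in all and at most 12, crops included, and the job is handed in when it is done.

```bash
mkdir -p pics; cat > h.py <<'E'
import numpy as np, cv2
from bench import *
def world(f):
    d=f["depth"]; v,u=np.mgrid[:d.shape[0],:d.shape[1]]
    K=f["K"]; p=np.stack([(u-K[0,2])/K[0,0]*d,(v-K[1,2])/K[1,1]*d,d],-1)
    T=np.linalg.inv(f["camera_from_world"]); w=p@T[:3,:3].T+T[:3,3]; w[d==0]=np.nan
    return w
def save(im,n): cv2.imwrite("pics/"+n,cv2.cvtColor(im,cv2.COLOR_RGB2BGR))
E
python3 - <<'E'
from h import *
for n in("scene","top"):
    f=imaging.grab_frame(n); save(f["img"],n+"0.png"); np.savez(n+"0.npz",**f)
    T=np.linalg.inv(f["camera_from_world"]); print(n,T[:3,3].round(3),T[:3,2].round(3),f["K"][0,0])
print(read_clock(),read_position(),read_tool_rot())
E
```

```text
scene [-0.123 -0.491  0.865] [ 0.5    0.462 -0.732] 412.4705350661804
top [0.298 0.035 0.93 ] [ 0.146  0.015 -0.989] 403.99596194808805
0.1 [0.19358773 0.46071945 0.25289096] [[-9.21926920e-01  3.87363670e-01 -3.76264019e-04]
 [ 3.87363852e-01  9.21926515e-01 -8.64192391e-04]
 [ 1.21310395e-05 -9.42473309e-04 -9.99999556e-01]]
```

View pics/top0.png

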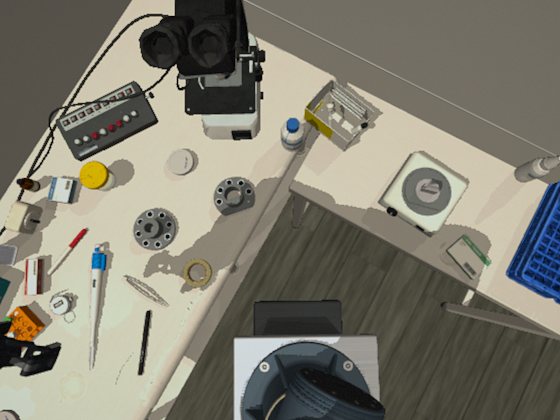

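View pics/scene0.png

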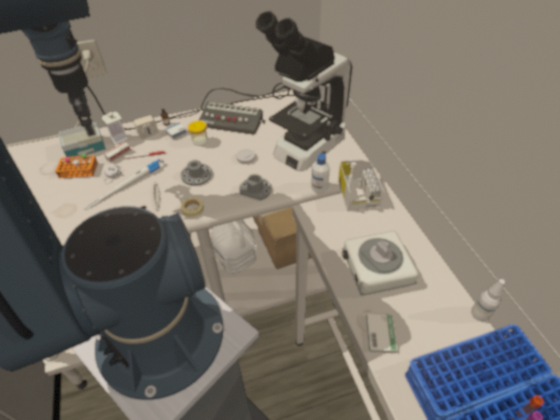

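The top view shows a head with eight sockets at (154,229), another at (234,196) that is probably the D head, and the mixer shaft at (428,187). Next I'll enlarge them and measure.

```bash
python3 - <<'E'
from h import *
f=dict(np.load("top0.npz")); w=world(f); im=f["img"]
for n,(u,v),r in(("round",(154,229),24),("d",(234,196),24),("mix",(428,187),45)):
    c=w[v-r:v+r,u-r:u+r].reshape(-1,3); z=c[:,2]; z=z[~np.isnan(z)]
    h,e=np.histogram(z,bins=np.arange(-.01,.13,.004)); print(n,[(round(a,3),int(b)) for a,b in zip(e,h) if b>5])
def ortho(cx,cy,z,half=.065,s=390):
    K=f["K"];T=f["camera_from_world"]
    # ortho pixel (i col,j row): x up, y left
    k=2*half/s
    A=np.array([[0,-k,cx+half],[-k,0,cy+half],[0,0,z],[0,0,1]])
    H=K@(T@A)[:3]
    return cv2.warpPerspective(im,H,(s,s),flags=cv2.INTER_CUBIC|cv2.WARP_INVERSE_MAP)
pd=w[196-20:196+20,234-20:234+20].reshape(-1,3); 
def cen(u,v,r,lo,hi):
    c=w[v-r:v+r,u-r:u+r].reshape(-1,3); c=c[(c[:,2]>lo)&(c[:,2]<hi)]; return (c.max(0)+c.min(0))/2,len(c)
a,_=cen(234,196,24,.006,.014); b,_=cen(234,196,24,.04,.05); print("d plate",a,"hub",b)
m,_=cen(428,187,45,.056,.066); s,_=cen(428,187,45,.095,.108); print("mix",m,"shaft",s)
save(np.vstack([np.hstack([ortho(a[0],a[1],.010),ortho(a[0],a[1],.045)])]),"d_ortho.png")
save(np.hstack([ortho(m[0],m[1],.058),ortho(m[0],m[1],.102)]),"m_ortho.png")
E
```

```text
round [(np.float64(-0.006), 199), (np.float64(-0.002), 670), (np.float64(0.002), 85), (np.float64(0.006), 538), (np.float64(0.01), 433), (np.float64(0.014), 14), (np.float64(0.018), 17), (np.float64(0.022), 16), (np.float64(0.026), 19), (np.float64(0.03), 19), (np.float64(0.034), 16), (np.float64(0.038), 22), (np.float64(0.042), 200), (np.float64(0.046), 39)]
d [(np.float64(-0.01), 7), (np.float64(-0.006), 304), (np.float64(-0.002), 814), (np.float64(0.002), 82), (np.float64(0.006), 486), (np.float64(0.01), 304), (np.float64(0.014), 25), (np.float64(0.018), 13), (np.float64(0.022), 7), (np.float64(0.026), 18), (np.float64(0.03), 14), (np.float64(0.034), 14), (np.float64(0.038), 31), (np.float64(0.042), 159), (np.float64(0.046), 19)]
mix [(np.float64(-0.002), 180), (np.float64(0.002), 2740), (np.float64(0.006), 883), (np.float64(0.018), 34), (np.float64(0.022), 36), (np.float64(0.026), 28), (np.float64(0.03), 21), (np.float64(0.034), 30), (np.float64(0.038), 34), (np.float64(0.042), 43), (np.float64(0.046), 98), (np.float64(0.05), 155), (np.float64(0.054), 755), (np.float64(0.058), 1753), (np.float64(0.062), 835), (np.float64(0.066), 228), (np.float64(0.07), 19), (np.float64(0.074), 8), (np.float64(0.078), 11), (np.float64(0.082), 12), (np.float64(0.086), 8), (np.float64(0.09), 18), (np.float64(0.094), 32), (np.float64(0.098), 27), (np.float64(0.102), 23), (np.float64(0.106), 34)]
d plate [0.4696637  0.156967   0.00999615] hub [0.46604755 0.15783886 0.04424104]
mix [ 0.46333284 -0.26899869  0.06099719] shaft [ 0.46567337 -0.26849433  0.10161406]
```

View pics/d_ortho.png

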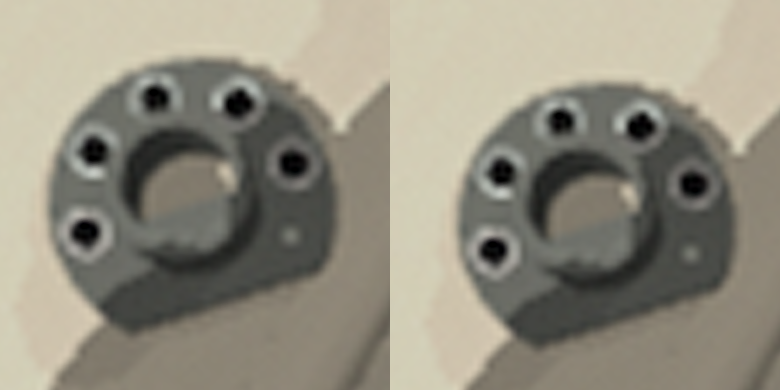

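View pics/m_ortho.png

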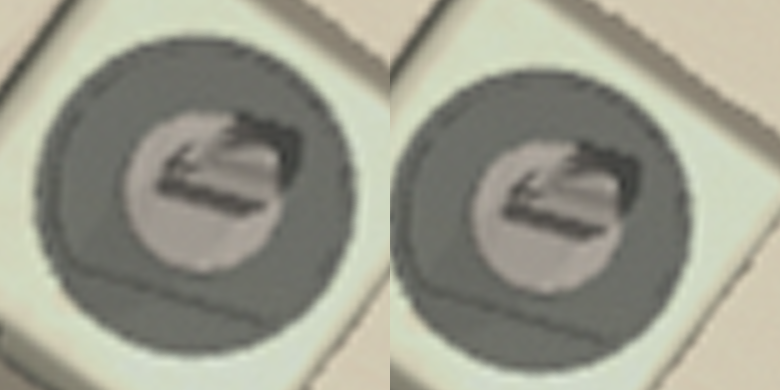

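The D head has its origin at about (0.467, 0.158) with yaw 17.6°. Its outline measures r≈48 mm with the straight edge ~35 mm from centre, which agrees with the given sizes. The shaft is at about (0.464, -0.270) with yaw about -17°: the drive-plate edge gives -17.0° and the shaft flat -16.4°. I'll grasp the head now.

```bash
cat >> h.py <<'E'
def R(deg):
    c,s=np.cos(np.radians(deg)),np.sin(np.radians(deg))
    return np.array([[-c,-s,0],[-s,c,0],[0,0,-1.]])
E
python3 - <<'E'
from h import *
print(robot.tip_reach)
for p,y in(((.467,.158,.15),17.6),((.464,-.27,.15),-17.)): print(robot.solve_ik(p,R(y)))
robot.gripper_to(.070,squeeze=50)
robot.move_to((.467,.158,.13),R(17.6)); 
print(robot.movel((.467,.158,.038),velocity=.12,threshold=8),read_position())
robot.gripper_to(.03); print("gap",read_finger_gap(),read_ft_force())
robot.movel((.467,.158,.058),velocity=.08)
print(read_finger_gap(),read_ft_force(),read_clock())
for n in("scene","top"):
    f=imaging.grab_frame(n); np.savez(n+"1.npz",**f)
    if n=="scene": save(cv2.resize(f["img"][130:320,150:430],None,fx=2.8,fy=2.8,interpolation=cv2.INTER_CUBIC),"grasp.png")
E
```

```text
0.022
[ 18.69220845  13.91452005 -14.99149308  61.09398687   0.
   1.09220845]
[-30.19497751  18.8220055   -8.30698899  62.87100551   0.
 -13.19497751]
False [0.46739407 0.15827504 0.03861794]
gap 0.04305253100729583 [-2.33291936 -0.91687566  8.72416352]
0.04288890128967871 [-0.03431649  0.16630476 -1.50928022] 3.6417
```

View pics/grasp.png

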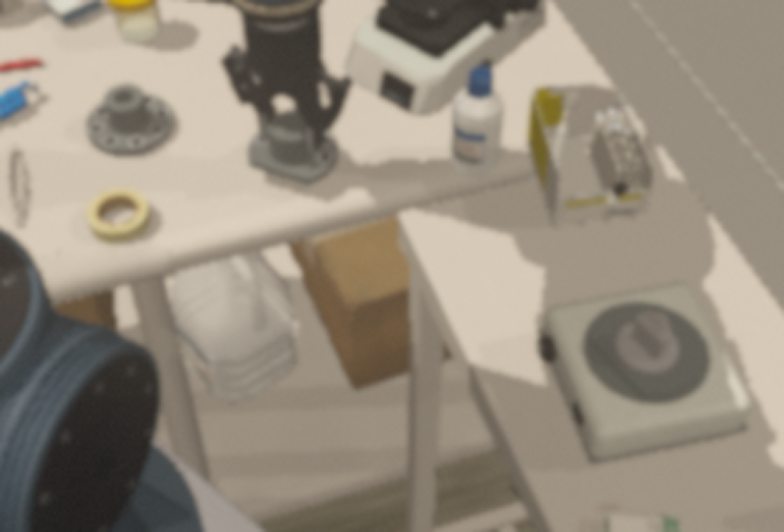

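The grasp is good: the head is lifted level, with a weight reading of 1.5 N. Before inserting, I'll cross-check the shaft position by overlaying the expected outlines in both cameras.

```bash
python3 - <<'E'
from h import *
out=[]
t=np.linspace(0,2*np.pi,200); c0=np.array([.464,-.2704]); y=np.radians(-17)
Rz=np.array([[np.cos(y),-np.sin(y)],[np.sin(y),np.cos(y)]])
def D(r,d): p=np.c_[r*np.cos(t),r*np.sin(t)]; p=p[p[:,0]>=-d]; return np.vstack([p,p[:1]]) if d<r else p
for n in("scene0","top0"):
    f=dict(np.load(n+".npz")); K,T=f["K"],f["camera_from_world"]
    def pr(P): q=(P@T[:3,:3].T+T[:3,3])@K.T; return q[:,:2]/q[:,2:]
    u,v=pr(np.array([[*c0,.075]]))[0].astype(int); r=32; s=12
    im=cv2.resize(f["img"][v-r:v+r,u-r:u+r],None,fx=s,fy=s,interpolation=cv2.INTER_CUBIC)[:,:][192-0:576+0] if 0 else cv2.resize(f["img"][v-r:v+r,u-r:u+r],(400,400),interpolation=cv2.INTER_CUBIC)
    s=400/(2*r); raw=im.copy()
    for rad,d,z,col in((.026,1,.062,(255,0,0)),(.009,.005,.102,(0,255,0)),(.016,.005,.088,(255,255,0))):
        P=D(rad,d)@Rz.T+c0; q=((pr(np.c_[P,np.full(len(P),z)])-[u-r,v-r]+.5)*s).astype(int)
        cv2.polylines(im,[q],False,col,1)
    out.append(im)
save(np.hstack(out),"chk.png")
E
```

```text
(no output)
```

View pics/chk.png

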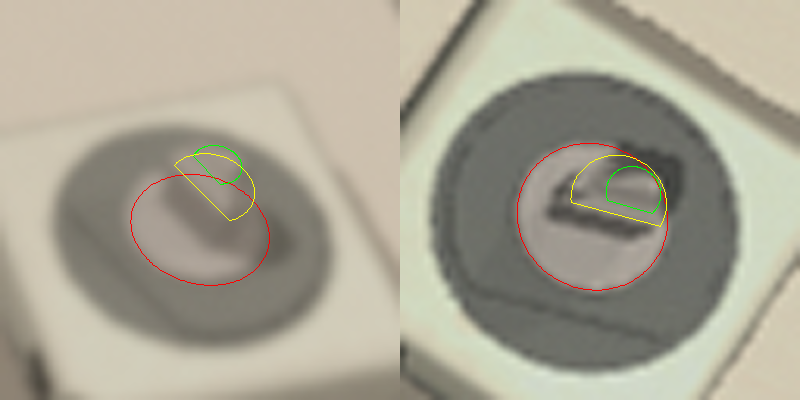

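The outlines agree in both views: the red collar fits to ~1 mm, and the flat lies along the yellow edge. Now I'll insert the head.

```bash
python3 - <<'E'
from h import *
Rr=R(-17.); p=np.array([.4637,-.2702])
robot.movel((.467,.158,.22),velocity=.2)
robot.move_to((*p,.22),Rr)
robot.movel((*p,.160),velocity=.1)
print(read_finger_gap(),read_ft_force(),read_position())
hit=robot.movel((*p,.0995),velocity=.04,threshold=10)
print(hit,read_position(),read_ft_force(),read_wrist_torque(),read_clock())
E
```

```text
0.04276802831489055 [ 0.26535945  0.08579618 -1.66098009] [ 0.46401915 -0.27016673  0.16055681]
True [ 0.46355929 -0.2701385   0.10723347] [-2.54006638  1.09203511 10.77428607] [0.37888548 0.51219326 0.06227116] 8.2167
```

```bash
python3 - <<'E'
from h import *
for n in("scene0","top0"):
    f=dict(np.load(n+".npz")); w=world(f).reshape(-1,3)
    d=(w[:,:2]-[.464,-.2703])@np.array([np.cos(np.radians(-17)),np.sin(np.radians(-17))]); r=np.hypot(w[:,0]-.464,w[:,1]+.2703)
    for nm,m in(("collar",(r<.024)&(d<-.009)&(w[:,2]>.03)),("plate",(r>.03)&(r<.045)&(d>-.02)&(w[:,2]>.03)),("table",(w[:,2]<.02)&(r>.11)&(r<.16)&(w[:,2]>-.02))):
        print(n,nm,m.sum(),np.median(w[m,2]).round(4))
p=read_position(); 
hit=robot.movel((p[0],p[1],.1),velocity=.03,threshold=18)
print(hit,read_position(),read_ft_force(),read_wrist_torque(),read_finger_gap())
f=imaging.grab_frame("scene"); save(cv2.resize(f["img"][200:320,310:450],None,fx=5,fy=5,interpolation=cv2.INTER_CUBIC),"ins.png"); np.savez("scene2.npz",**f)
E
```

```text
scene0 collar 80 0.0654
scene0 plate 291 0.0615
scene0 table 5382 0.003
top0 collar 100 0.0674
top0 plate 497 0.0632
top0 table 7256 0.0049
True [ 0.46434413 -0.27032949  0.10638171] [0.16771531 1.26540501 6.15988596] [ 0.12215145 -0.17187902  0.04501928] 0.0434269459186522
```

View pics/ins.png

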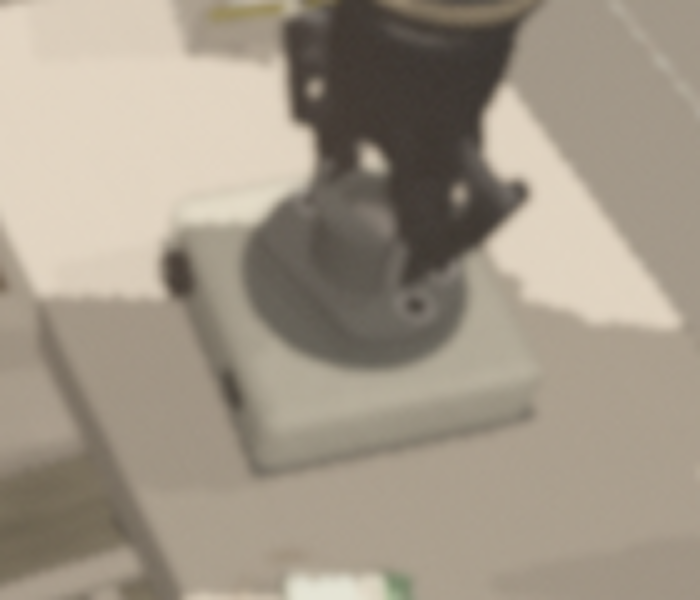

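The collar depth is 0.065–0.067, and contact at TCP z≈0.106 puts the underside at ~0.067, so the head is on the shoulder. Its straight edge also lies parallel to the drive plate's. I'll release, retract and check.

```bash
python3 - <<'E'
from h import *
robot.gripper_to(.064); print(read_finger_gap(),read_ft_force())
p=read_position(); robot.movel((p[0],p[1],.24),velocity=.12)
robot.move_to((.40,.05,.25),R(0.)); 
fs=[]
for n in("scene","top"):
    f=imaging.grab_frame(n); w=world(f).reshape(-1,3)
    x=np.array([np.cos(np.radians(-17)),np.sin(np.radians(-17))]); q=w[:,:2]-[.464,-.2703]; d=q@x; e=q@[-x[1],x[0]]; r=np.hypot(d,e)
    m=(r<.044)&(r>.031)&(d>-.030)&(w[:,2]>.068)&(w[:,2]<.09)
    c=np.linalg.lstsq(np.c_[d[m],e[m],np.ones(m.sum())],w[m,2],rcond=None)[0]
    h=(r<.03)&(w[:,2]>.1)&(w[:,2]<.13)
    print(n,m.sum(),"plate z",c[2].round(4),"tilt deg",np.degrees(c[:2]).round(2),"hub top",np.median(w[h,2]).round(4))
    K,T=f["K"],f["camera_from_world"]; g=K@(T@[.464,-.2703,.08,1])[:3]; u,v=(g[:2]/g[2]).astype(int)
    fs.append(cv2.resize(f["img"][v-36:v+36,u-36:u+36],(400,400),interpolation=cv2.INTER_CUBIC))
save(np.hstack(fs),"fin.png"); print(read_clock())
E
```

```text
0.06387321708360545 [0.01088337 0.99202354 0.38079487]
scene 266 plate z 0.0756 tilt deg [0.21 0.01] hub top 0.1088
top 460 plate z 0.0776 tilt deg [0.37 0.28] hub top 0.111
11.4167
```

View pics/fin.png

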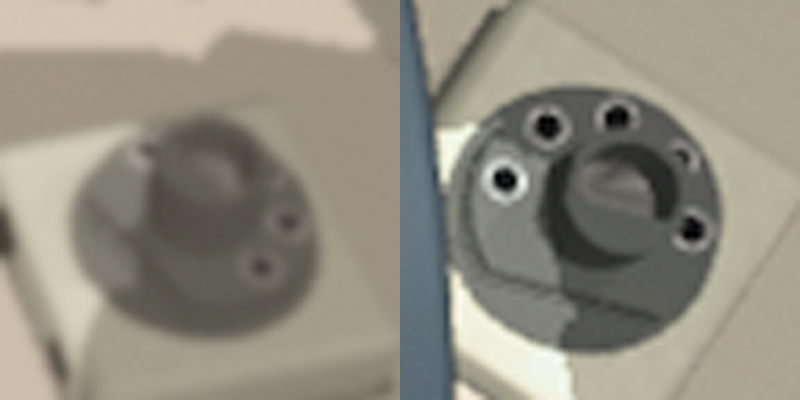

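In both cameras the head's plate lies 10.2 mm above the collar measured earlier, and 10 mm is expected. Tilt is under 0.5°, and the shaft is visible inside the bore with the edges parallel.

```bash
python3 -c "
from bench import *
job.job_done(); print(read_clock())"
```

```text
the job is handed in; nothing more can be done
the job is handed in; nothing more can be done
```

The D-bore head is on the mixer, seated fully down and level on the shaft's shoulder, and the job is handed in. I gripped it by its hub flats, turned it from about 17.6° to -17° to match the shaft's flat, lowered it to contact, released it and backed the arm clear. The round head was never touched.

**Seating:** the plate top is 10.2 mm above the collar in both cameras, where 10 mm is expected. Tilt is under 0.5°, and the head's straight edge is parallel to the drive plate's.

**Force and time:** the last wrist readings on contact peaked at about 11 N. The second push was set to stop at an 18 N change. The clock read 11.4 s before hand-in.

**What disagreed:** contact came about 6 mm higher than I first expected. The depth images showed the right-hand table and shoulder reading 3–5 mm higher than I had assumed, which explains most of it. The two cameras also differ by 2 mm in absolute height, which is within their calibration.

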